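Lock the closure on the mounting press

TASK

Fit the bar-handled bayonet closure, standing on the blue mat, into the mouth of the white mounting press with its pins through the two gaps, then turn it clockwise (seen from above) until its ramps pull it firmly tight by feel, without over-tightening, ramming or jamming it. Let go of it, and leave the resin mounts and the bottle where they are.

Things in the scene. Friction and masses are not known exactly. Their poses are not given: they have to be found in the camera images.
- closure: The closure, about 0.4 kg (varies), upright. Origin: centre of its underside, z up. Foot 36 mm dia; plug 47 mm dia from 8 to 32 mm up; two brass pins 8 mm dia along its +x and -x, axis 12 mm up, tips 34 mm from the axis; flange 62 mm dia from 32 to 38 mm; on top a black bar handle along x, 110 long, 12 wide, 46 to 66 mm up, yellow ends. Same after a half turn.
- grip (a point): Centre of the closure's bar handle, 56 mm above its underside; axes as the closure's (x along the bar and the pins). Pinch the bar across y from above; a firm grip of about 40 N holds it while turning; fingertips must stay above the flange (38 mm). The mat is 4 mm thick.
- press: The white mounting press, fixed, 230 x 240 x 110 mm; origin: centre of its underside. A steel collar (90 mm outer dia, rim 150 mm up) stands at its centre. Its two gaps lie along the press's +x and -x, marked yellow on the rim and beside the collar.
- mouth (a point): Centre of the collar's rim, axes as the press's. Hole 52 mm dia inside the lips, 72 mm below them; gaps in the lips 12 mm wide. Set in the gaps, the closure comes to rest on the seat with its underside 24.5 to 28.5 mm below the rim (differs each time). Lips flat on top; underside 8 mm below the rim at the gaps, falling 0.085 mm per degree clockwise.
- seat: Brass spring seat in the mouth, 42 mm dia, 55 N/mm; origin 6 mm under its top; height differs each time. Clockwise from the gaps turns nearly free (under 0.1 Nm) for 25 to 65 degrees, then torque climbs over the next 5 to 20. A hand that has turned far carries strain: let go, regrip, turn on; 0.16 to 0.19 Nm then clamps well, 0.26 is too much. It stays when let go. Stop at 120 degrees: too far.
- mount_red: Finished red resin mount, loose disc 30 mm dia, 18 mm tall, on the mat; leave it. Origin: underside centre.
- mount_green: Finished green resin mount, loose disc 30 mm dia, 18 mm tall, on the mat; leave it. Origin: underside centre.
- mount_black: Finished black resin mount, loose disc 30 mm dia, 18 mm tall, on the mat; leave it. Origin: underside centre.
- spray: White bottle with red cap, 60 mm dia, 170 mm tall, loose; leave it. Origin: underside centre.
Things that resemble listed ones, but are neither listed nor needed, are in the scene too. Leave any pink look-alike of the closure alone.

How it is judged:
On the way, in this order (a step that is already met when the one before it is completed fails the run):
1. the closure stands upright in the mouth with its pins below the lips (horizontal distance between closure and mouth below 0.005 m and z of closure in the frame of mouth below -0.0235 m and angle between closure's own z axis and vertical below 0.1 rad), for 0.1 s.
2. it is turned tight: over 0.4 rad from the gaps, clamping the seat with at least 8 N (angle between the x axis of closure and the x axis of press, either way round above 0.4 rad and contact force between closure and seat above 8 N), for 0.2 s.
At the end, for the whole second after the job is handed in: The closure sits upright in the mouth (within 5 mm of its axis, underside over 23.5 mm below the rim, tilt under 0.1 rad), at rest, turned over 0.4 rad from the gaps, clamping the seat with more than 8 N; mounts and bottle within 30 mm of where they stood (all of step 1 and all of step 2 and linear speed of closure below 0.01 m/s and angular speed of closure below 0.1 rad/s and distance of each of mount_red, mount_green, mount_black, spray from where it was at the start of the episode below 0.03 m); the robot touches nothing.
It fails at once if the closure is over-tightened, dropped or rammed onto the seat: more than 28 N between them (contact force between closure and seat above 28 N).
It fails at once if the closure is jammed against the collar with more than 60 N (contact force between closure and press above 60 N).
It fails at once if a mount or the bottle is pushed more than 30 mm away (distance of any of mount_red, mount_green, mount_black, spray from where it was at the start of the episode above 0.03 m).
It also fails if it takes over 69 s, if anything falls off the work surface, if the arm or the gripper's body presses on something with over 40 N, if the wrist force passes 120 N, or if a joint passes its speed limit or range.

ROBOT

A 6-joint arm with a two-finger parallel gripper is mounted at the origin on the work surface. World frame = base frame: x ahead of the robot, y to its left, z up, the work surface at z = 0. Lengths are in m, angles in rad, forces in N, time in s.
With the tool pointing down it reaches from about 0.35 to 0.975 m from the base axis. Payload 4.9 kg.
Tool frame: the origin (TCP) lies at the very end of the fingers, on their centre line; the grasp point (between the pads) lies 19 mm behind it; z points along the fingers, y is the line along which they close (so a half turn about z gives the same grasp; the last joint's range is limited). The gripper opens to 85 mm and grips with 20 to 120 N. Pads are 22 mm wide; open, the fingers measure 114 mm over their backs; the gripper's body (76 mm by 85 mm) begins 54 mm behind the grasp point. The pads swing forward as they close: fully open they stand 13 mm farther back than shut.
Start: joints at [1.135, 0.053, 1.613, -0, 1.476, -0.119], TCP at [0.195, 0.594, 0.231] pointing down, gripper open.
Joint ranges: [-3.01, 3.01], [-1.01, 2.22], [0.06, 2.58], [-1.02, 4.17], [0.09, 2.62], [-3.14, 3.14]. Speed limits (rad/s): [2.57, 2.57, 3.14, 3.14, 3.14, 3.14].

INTERFACE

Orientations are given as a unit quaternion [w, x, y, z].
In Python, from plant import ctrl, cams gives the robot as it stands. The module is installed in compiled form; this text tells all that it offers.
- The arm moves only by the shell command python3 -m creep 'ROWS' [FORCE]. ROWS is text: rows parted by semicolons, each of 7 numbers parted by spaces: the finger opening in m, from 0 to 0.0854, then the shift along the tool's x, y, z in m, then the turn, a rotation vector about the tool's x, y, z in rad. A call has 1 to 20 rows; each row is the pose to reach, as a shift and turn from the pose commanded when the call began, along the tool's axes at that moment; what a row does not reach only later rows make up. A row lasts 1/12 s, in which the tool goes at most 41.7 mm and 7.16 degrees, less where a joint would pass 70% of its speed; a pose out of reach is approached as far as the arm can. A call with a gripper value outside its range is refused whole. The fingers move at their own pace and stop on an object; FORCE is the grip in N (left out, the last holds). Time passes only in rows, so rows that repeat a pose let the fingers close. It gives the time, the measured TCP pose, the force, the opening and the grip force at its end, in the units of the state.
- ctrl.sense(): the state, without advancing time (a new reading comes with each control period).
- cams.read_camera(name): name is "scene" or "top"; returns a dict with "color" (384x512x3 uint8, red, green, blue), "depth" (384x512 float32, m along the optical axis (not along the pixel's ray), 0 where there is no reading), "intrinsics" (3x3 intrinsics, pixels), "rvec" (rotation vector, rad) and "tvec" (3), from world to camera coordinates, as OpenCV has them. Camera axes: x right, y down, z forward; pixel columns grow to the right and rows downward; lengths in m; the calibration is good to about 2 mm. A picture is of the moment at which its call begins.
- ctrl.finish_job(): hands the job in; it is judged then, once.
The state is a dict: "time_s": time; "q": joint angles; "joint_velocities": joint speeds; "effort": joint torques, N m; "tool_pos": TCP position; "tcp_rot": TCP orientation; "contact_force": force on the tool from outside, world axes, zero at the start; "torque": the same for the moment, N m; "finger_gap": finger opening in m; "grip_force": force on a finger pad.
Only numpy, scipy, OpenCV 4.12 (cv2) and the standard library are available. Lean on these libraries where they do the work, as an engineer would, in place of code of your own. Each camera call takes 0.05 s, during which the arm holds its last target. There are 200 camera calls.

## Working session

There is one attempt and no reset: what is moved stays moved. The work goes in short steps, Python scripts to look and compute and a shell command to move; the robot and the scene stay as the last step left them, time stands still between calls to the robot, and variables do not carry over. Pictures are saved under pics/ and viewed, at most 10 in all, crops included, and the job is handed in when it is done.

```bash
mkdir -p pics; cat > h.py <<'E'
import numpy as np, cv2
from plant import ctrl, cams
from scipy.spatial.transform import Rotation as R
def cam(n):
    d=cams.read_camera(n); d['Rm']=cv2.Rodrigues(np.array(d['rvec'],float))[0]; d['t']=np.array(d['tvec'],float).ravel(); return d
def ray(d,u,v,z):
    "pixel -> world point on plane z"
    k=np.linalg.inv(d['intrinsics'])@[u,v,1]; o=-d['Rm'].T@d['t']; r=d['Rm'].T@k
    return o+r*(z-o[2])/r[2]
def cloud(d):
    v,u=np.mgrid[:384,:512]; k=np.linalg.inv(d['intrinsics'])@np.stack([u.ravel(),v.ravel(),np.ones(u.size)])
    p=k*d['depth'].ravel(); return (d['Rm'].T@(p-d['t'][:,None])).T.reshape(384,512,3)
def save(d,n,box=None,s=1):
    im=d['color'][:,:,::-1]
    if box: im=im[box[1]:box[3],box[0]:box[2]]
    cv2.imwrite('pics/'+n,cv2.resize(im,None,fx=s,fy=s,interpolation=cv2.INTER_CUBIC))
E
python3 - <<'E'
from h import *
a=cam('scene');b=cam('top')
save(a,'s1.png',s=1.5);save(b,'t1.png',s=1.5)
for d in(a,b):print((-d['Rm'].T@d['t']).round(3),d['Rm'].round(2).tolist())
print(ctrl.sense())
E
```

```text
[1.154 0.253 0.679] [[-0.16, 0.99, -0.02], [0.7, 0.1, -0.71], [-0.7, -0.13, -0.7]]
[0.474 0.111 1.263] [[0.02, -1.0, -0.01], [-0.99, -0.02, -0.1], [0.1, 0.01, -0.99]]
{'time_s': 0.1, 'q': array([ 1.13496839e+00,  5.33064579e-02,  1.61415348e+00,  2.30333582e-05,
        1.47602240e+00, -1.19005677e-01]), 'joint_velocities': array([ 0.00054132, -0.00236168, -0.00434976, -0.0010076 ,  0.00143604,
       -0.00064627]), 'effort': array([ 3.04148052e-04, -3.94899952e+01, -3.71365142e+01, -1.63020295e-04,
        3.91631547e-03,  5.49244277e-06]), 'tool_pos': array([0.19447336, 0.59337672, 0.23017821]), 'tcp_rot': array([-2.69791147e-04,  1.57750447e-01,  9.87478559e-01, -9.05575949e-04]), 'contact_force': array([-0.24502724,  0.53476676,  0.29976945]), 'torque': array([ 0.04264623, -0.0180789 , -0.1169032 ]), 'grip_force': 0.0, 'finger_gap': 0.08558458043536069}
```

View pics/s1.png

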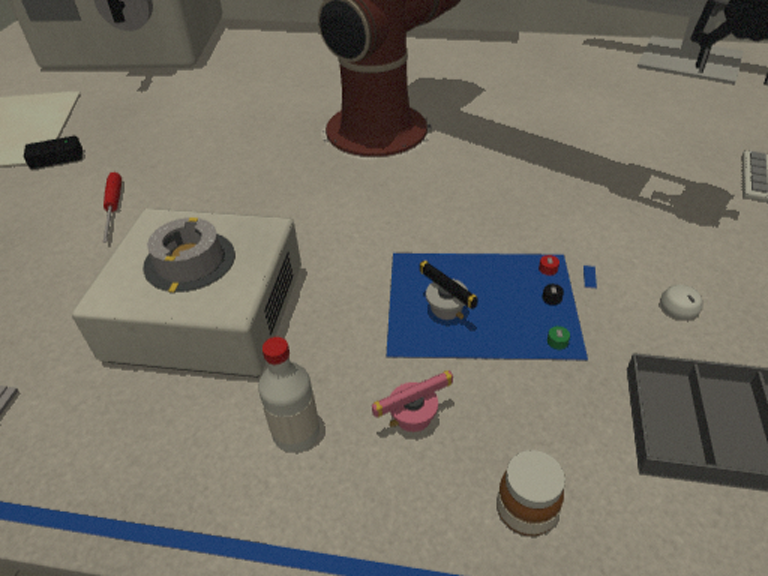

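View pics/t1.png

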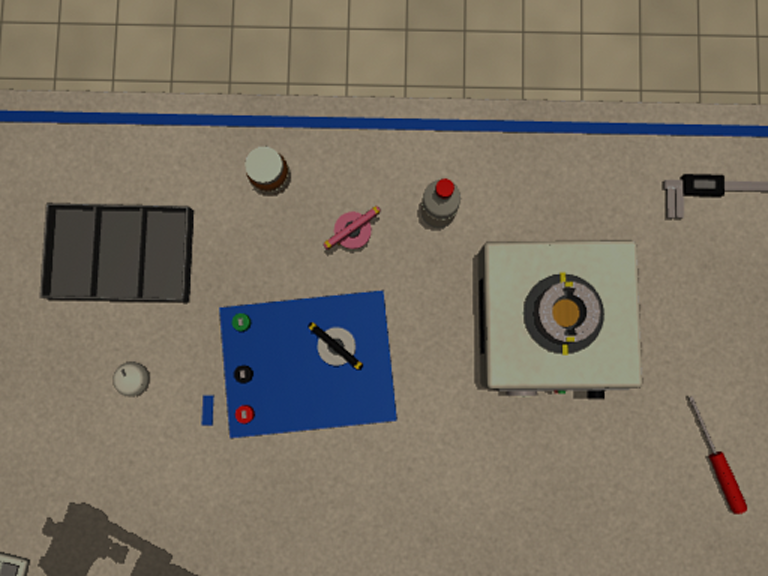

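The scene view shows the robot base at the back, the press at (190,280) and the mat at (485,305). In the top view (1.5x pixels) there are two candidates: the black-barred closure on the mat at (336,346), and the pink one off the mat at (352,230). The black bar on the blue mat fits the description. The collar is at (565,313), with yellow gap marks at (563,280) and (566,349). I'll confirm with a crop and measure.

```bash
cat > m.py <<'E'
from h import *
d=cam('top'); hsv=cv2.cvtColor(d['color'],cv2.COLOR_RGB2HSV)
save(d,'t2.png',(190,180,420,270),3.4)
m=cv2.inRange(hsv,(18,110,90),(35,255,255))
n,l,s,c=cv2.connectedComponentsWithStats(m)
for i in range(1,n):
    if s[i,4]>3: print('yel',c[i].round(1),s[i,4],'z.07',ray(d,*c[i],.07)[:2].round(4),'z.15',ray(d,*c[i],.15)[:2].round(4), 'z.11',ray(d,*c[i],.11)[:2].round(4))
P=cloud(d)
r=(abs(P[...,2]-.15)<.008); r[:,:330]=0
n,l,s,c=cv2.connectedComponentsWithStats(r.astype('uint8')); i=1+s[1:,4].argmax()
pts=np.argwhere(l==i)[:,::-1].astype(np.float32)
(u,v),rad=cv2.minEnclosingCircle(pts); e=cv2.fitEllipse(cv2.convexHull(pts))
print('rim',u,v,rad,ray(d,u,v,.15).round(4),'ell',e,ray(d,*e[0],.15).round(4), s[i])
b=((P[...,2]>.058)&(P[...,2]<.085)); b[:,:190]=0;b[:,255:]=0;b[:205]=0;b[255:]=0
q=np.argwhere(b)[:,::-1].astype(np.float32); 
rr=cv2.minAreaRect(q); print('bar',rr,ray(d,*rr[0],.07).round(4),len(q))
box=[ray(d,*x,.07)[:2].round(4).tolist() for x in cv2.boxPoints(rr)];print(box)
w=np.array([ray(d,*x,.07)[:2] for x in q]); ev=np.linalg.svd(w-w.mean(0),full_matrices=False)[2][0]; print('yaw',np.degrees(np.arctan2(ev[1],ev[0])),w.mean(0))
# press body top
t=(abs(P[...,2]-.11)<.008); t[:,:300]=0
n,l,s,c=cv2.connectedComponentsWithStats(t.astype('uint8')); i=1+s[1:,4].argmax()
q=np.argwhere(l==i)[:,::-1].astype(np.float32); w=np.array([ray(d,*x,.11)[:2] for x in q],np.float32); print('press',cv2.minAreaRect(w))
E
python3 m.py
```

```text
yel [249.8 139.3] 9 z.07 [0.732  0.1465] z.15 [0.7148 0.1442] z.11 [0.7234 0.1453]
yel [217.8 161.9] 12 z.07 [0.6747 0.2226] z.15 [0.6612 0.2152] z.11 [0.668  0.2189]
yel [376.6 186.5] 36 z.07 [ 0.6231 -0.1616] z.15 [ 0.6131 -0.1433] z.11 [ 0.6181 -0.1525]
yel [376.9 208.1] 243 z.07 [ 0.571  -0.1623] z.15 [ 0.5645 -0.144 ] z.11 [ 0.5678 -0.1532]
yel [207.7 217.1] 10 z.07 [0.5402 0.2427] z.15 [0.5358 0.2339] z.11 [0.538  0.2383]
yel [379.7 225.7] 21 z.07 [ 0.529  -0.1688] z.15 [ 0.5253 -0.15  ] z.11 [ 0.5272 -0.1594]
yel [376.4 233.2] 26 z.07 [ 0.511 -0.161] z.15 [ 0.5085 -0.1427] z.11 [ 0.5098 -0.1519]
yel [238.  243.2] 12 z.07 [0.4797 0.1684] z.15 [0.4793 0.1645] z.11 [0.4795 0.1664]
rim 378.564208984375 207.82110595703125 20.719329833984375 [ 0.5653 -0.1477  0.15  ] ell ((378.7746887207031, 207.58004760742188), (40.07381820678711, 41.30006790161133), 106.25892639160156) [ 0.5658 -0.1481  0.15  ] [358 188  42  40 847]
bar ((222.84616088867188, 230.26922607421875), (45.44967269897461, 5.104992866516113), 40.36453628540039) [0.5096 0.2054 0.07  ] 233
[[0.5391, 0.2519], [0.5486, 0.2443], [0.4802, 0.1593], [0.4708, 0.1669]]
yaw -128.68471701397849 [0.5095406 0.2053489]
press ((0.5639374852180481, -0.1468423306941986), (0.23123760521411896, 0.23883333802223206), 1.7486919164657593)
```

View pics/t2.png

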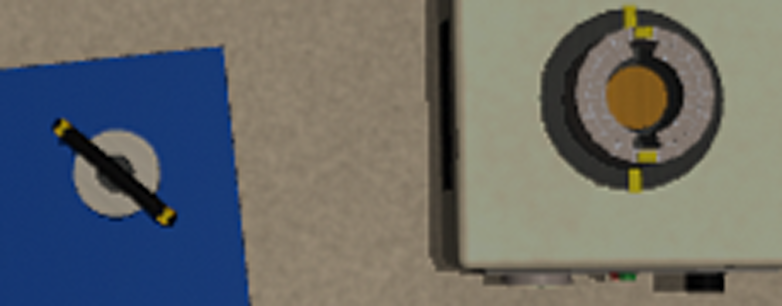

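The crop confirms the target: a black bar with yellow ends on the blue mat, running from (62,127) to (167,217). The collar's gap marks lie nearly along world x. Next I'll work out the approach move.

```bash
cat > go.py <<'E'
import sys
from h import *
s=ctrl.sense(); x,y,z,yaw=map(float,sys.argv[1:5]); yaw=np.radians(yaw)
q=s['tcp_rot']; C=R.from_quat([q[1],q[2],q[3],q[0]])
T=R.from_matrix(np.array([[np.cos(yaw),np.sin(yaw),0],[np.sin(yaw),-np.cos(yaw),0],[0,0,-1]]))
cy=C.as_matrix()[:,0]
print('now',s['tool_pos'].round(4),'yaw',np.degrees(np.arctan2(cy[1],cy[0])).round(2),'q6',s['q'][5].round(3),'t',s['time_s'])
print('shift',C.inv().apply(np.array([x,y,z])-s['tool_pos']).round(4),'turn',(C.inv()*T).as_rotvec().round(4))
E
python3 go.py .5096 .2052 .13 231.1
```

```text
now [0.1945 0.5934 0.2303] yaw 161.85 q6 -0.119 t 0.15
shift [-0.4204 -0.2706  0.1007] turn [-1.3000e-03 -1.1000e-03 -1.2087e+00]
```

```bash
python3 -m creep '0.085 -0.42 -0.27 0.1 0 0 -1.209;0.085 -0.42 -0.27 0.1 0 0 -1.209;0.085 -0.42 -0.27 0.1 0 0 -1.209;0.085 -0.42 -0.27 0.1 0 0 -1.209;0.085 -0.42 -0.27 0.1 0 0 -1.209;0.085 -0.42 -0.27 0.1 0 0 -1.209;0.085 -0.42 -0.27 0.1 0 0 -1.209;0.085 -0.42 -0.27 0.1 0 0 -1.209;0.085 -0.42 -0.27 0.1 0 0 -1.209;0.085 -0.42 -0.27 0.1 0 0 -1.209;0.085 -0.42 -0.27 0.1 0 0 -1.209;0.085 -0.42 -0.27 0.1 0 0 -1.209;0.085 -0.42 -0.27 0.1 0 0 -1.209;0.085 -0.42 -0.27 0.1 0 0 -1.209;0.085 -0.42 -0.27 0.1 0 0 -1.209;0.085 -0.42 -0.27 0.1 0 0 -1.209;0.085 -0.42 -0.27 0.1 0 0 -1.209;0.085 -0.42 -0.27 0.1 0 0 -1.209' 40; python3 go.py .5096 .2052 .047 231.1
```

```text
time_s: 1.65
tool_pos: [0.5092, 0.2076, 0.1316]
tcp_rot: [0.0, -0.432, 0.902, 0.0]
contact_force: [0.9, 0.3, 0.3]
finger_gap: 0.0849
grip_force: 0.0
now [0.5092 0.2076 0.1316] yaw -128.77 q6 -2.213 t 1.65
shift [ 0.0016 -0.0018  0.0846] turn [-0.0001  0.0005  0.0022]
```

```bash
python3 -m creep '0.085 0 0 0.02 0 0 0;0.085 0 0 0.04 0 0 0;0.085 0 0 0.06 0 0 0;0.085 0 0 0.075 0 0 0;0.085 0 0 0.083 0 0 0;0.085 0 0 0.083 0 0 0;0.085 0 0 0.083 0 0 0;0.085 0 0 0.083 0 0 0'; python3 go.py .5096 .2052 .047 231.1; python3 - <<'E'
from h import *
save(cam('scene'),'s2.png',(230,130,400,260),4)
E
```

```text
time_s: 2.32
tool_pos: [0.5105, 0.2071, 0.0497]
tcp_rot: [0.001, -0.432, 0.902, -0.0]
contact_force: [0.2, 0.2, -0.4]
finger_gap: 0.0852
grip_force: 0.0
now [0.5105 0.2071 0.0497] yaw -128.84 q6 -2.213 t 2.3167
shift [ 0.002  -0.0005  0.0027] turn [-0.0014  0.0019  0.001 ]
```

View pics/s2.png

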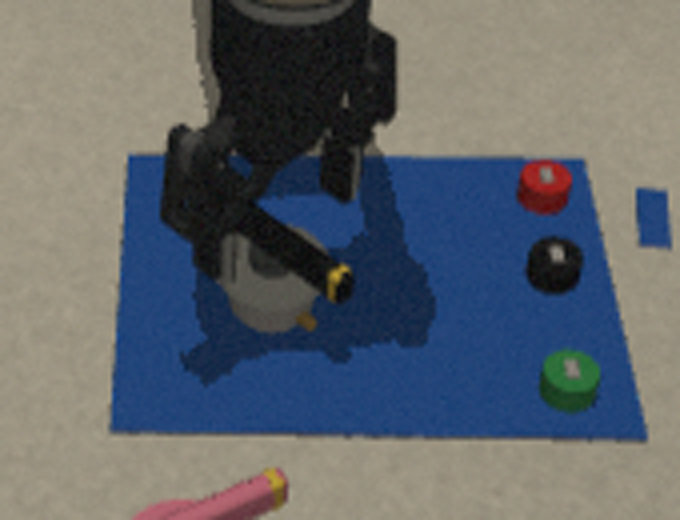

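The open fingers, at (200,220) and (340,180), straddle the bar, so I can close.

```bash
python3 -m creep '0.085 0.002 0 0.002 0 0 0;0.085 0.002 0 0.002 0 0 0;0.0 0.002 0 0.002 0 0 0;0.0 0.002 0 0.002 0 0 0;0.0 0.002 0 0.002 0 0 0;0.0 0.002 0 0.002 0 0 0;0.0 0.002 0 0.002 0 0 0;0.0 0.002 0 0.002 0 0 0;0.0 0.002 0 0.002 0 0 0;0.0 0.002 0 0.002 0 0 0;0.0 0.002 0 0.002 0 0 0;0.0 0.002 0 0.002 0 0 0' 45; python3 go.py .5096 .2052 .047 231.1
```

```text
time_s: 3.37
tool_pos: [0.509, 0.2048, 0.0468]
tcp_rot: [0.001, -0.431, 0.902, -0.0]
contact_force: [1.4, -2.4, 2.2]
finger_gap: 0.023
grip_force: 44.1
now [0.509  0.2048 0.0468] yaw -128.88 q6 -2.216 t 3.3667
shift [-0.0007 -0.0002 -0.0002] turn [-0.0011  0.0007  0.0004]
```

The gap stopped at 23 mm where the bar is 12 mm, so the fingertips caught the round boss under the bar. I'll open, raise 6 mm and close again.

```bash
python3 -m creep '0.045 0 0 0 0 0 0;0.045 0 0 0 0 0 0;0.045 0 0 0 0 0 0;0.045 0 0 -0.006 0 0 0;0.045 0 0 -0.006 0 0 0;0.045 0 0 -0.006 0 0 0;0.0 0 0 -0.006 0 0 0;0.0 0 0 -0.006 0 0 0;0.0 0 0 -0.006 0 0 0;0.0 0 0 -0.006 0 0 0;0.0 0 0 -0.006 0 0 0;0.0 0 0 -0.006 0 0 0;0.0 0 0 -0.006 0 0 0;0.0 0 0 -0.006 0 0 0' 45; python3 go.py .5096 .2052 .047 231.1
```

```text
time_s: 4.53
tool_pos: [0.5092, 0.2048, 0.0528]
tcp_rot: [0.001, -0.431, 0.902, -0.0]
contact_force: [3.2, -1.5, 3.2]
finger_gap: 0.0106
grip_force: 48.1
now [0.5092 0.2048 0.0528] yaw -128.88 q6 -2.216 t 4.5333
shift [-0.0006 -0.0001  0.0058] turn [-0.0014  0.0008  0.0003]
```

```bash
python3 -m creep '0 0 0 -0.01 0 0 0;0 0 0 -0.03 0 0 0;0 0 0 -0.06 0 0 0;0 0 0 -0.1 0 0 0;0 0 0 -0.14 0 0 0;0 0 0 -0.18 0 0 0;0 0 0 -0.185 0 0 0;0 0 0 -0.185 0 0 0;0 0 0 -0.185 0 0 0'; python3 go.py .5655 -.148 .237 181.4
```

```text
time_s: 5.28
tool_pos: [0.5069, 0.2049, 0.2351]
tcp_rot: [-0.002, -0.432, 0.902, 0.001]
contact_force: [0.1, -0.2, -6.4]
finger_gap: 0.0107
grip_force: 47.1
now [0.5069 0.2049 0.2351] yaw -128.86 q6 -2.216 t 5.2833
shift [ 0.238  -0.2671 -0.002 ] turn [ 0.0016 -0.004   0.8681]
```

```bash
python3 -m creep '0 0.012 -0.013 -0.002 0 0 0.04;0 0.036 -0.04 -0.002 0 0 0.13;0 0.06 -0.067 -0.002 0 0 0.22;0 0.084 -0.094 -0.002 0 0 0.31;0 0.108 -0.121 -0.002 0 0 0.4;0 0.132 -0.148 -0.002 0 0 0.49;0 0.156 -0.175 -0.002 0 0 0.58;0 0.18 -0.202 -0.002 0 0 0.67;0 0.204 -0.229 -0.002 0 0 0.76;0 0.226 -0.254 -0.002 0 0 0.84;0 0.238 -0.267 -0.002 0 0 0.868;0 0.238 -0.267 -0.002 0 0 0.868;0 0.238 -0.267 -0.002 0 0 0.868;0 0.238 -0.267 -0.002 0 0 0.868;0 0.238 -0.267 -0.002 0 0 0.868;0 0.238 -0.267 -0.002 0 0 0.868'; python3 go.py .5655 -.148 .237 181.4; python3 - <<'E'
from h import *
a=cam('scene'); save(a,'s3.png',(30,70,230,220),4)
b=cam('top'); save(b,'t3.png',(310,140,450,260),5)
E
```

```text
time_s: 6.62
tool_pos: [0.5664, -0.1466, 0.2383]
tcp_rot: [-0.001, -0.013, 1.0, 0.0]
contact_force: [0.2, -0.1, -4.6]
finger_gap: 0.0106
grip_force: 47.1
now [ 0.5664 -0.1466  0.2383] yaw -178.51 q6 -1.977 t 6.6167
shift [ 0.001  -0.0014  0.0013] turn [ 0.0009 -0.0016  0.0015]
```

View pics/s3.png

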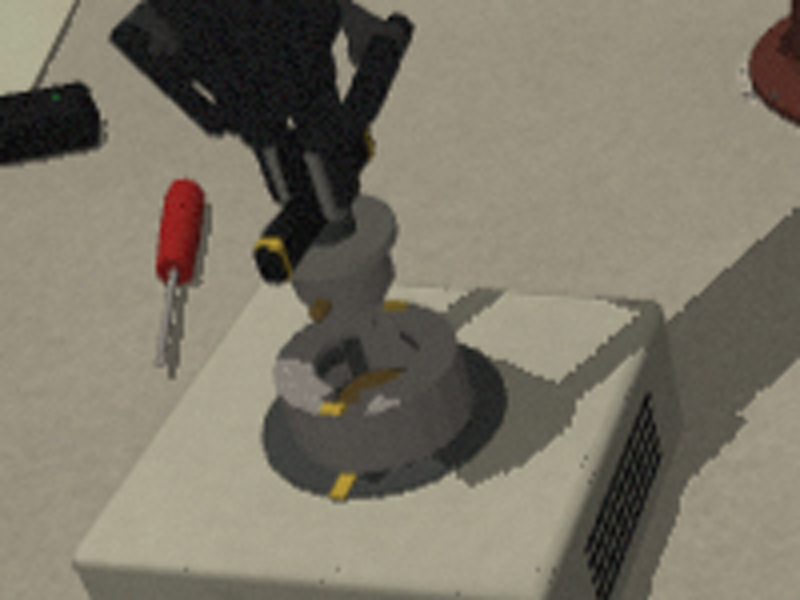

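View pics/t3.png

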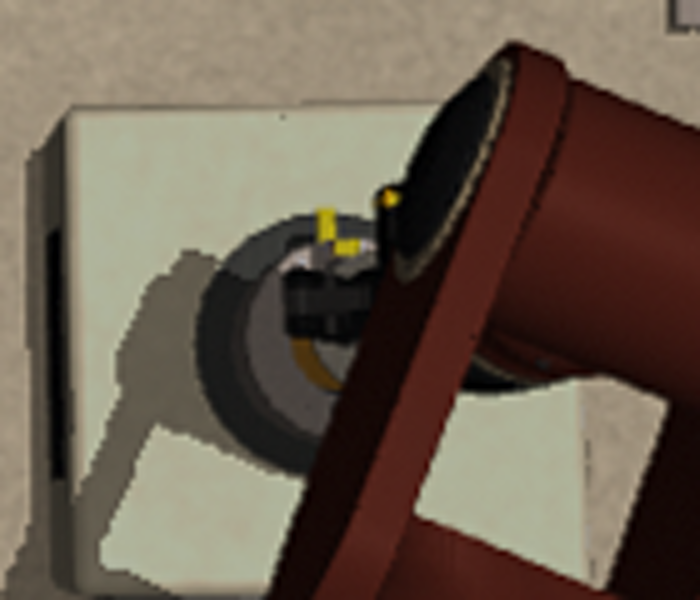

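The scene view shows the closure hanging upright over the collar, with the front pin at (320,308) and the rim gap mark at (332,408). The top view is mostly blocked by the arm. I'll measure the closure-to-collar offset within the scene camera by fitting circles of known radius to the depth points.

```bash
cat > fit.py <<'E'
from h import *
from scipy.optimize import least_squares
d=cam('scene'); P=cloud(d); s=ctrl.sense(); z0=s['tool_pos'][2]-.0488; tp=s['tool_pos']
def fit(lo,hi,r,c0,tol=.012):
    p=P[(P[...,2]>lo)&(P[...,2]<hi)]; 
    for k in range(3):
        rr=np.hypot(*(p[:,:2]-c0).T); w=p[abs(rr-r)<(tol if k<1 else .006)]
        c0=least_squares(lambda c:np.hypot(*(w[:,:2]-c).T)-r,c0,loss='soft_l1',f_scale=.002).x
    return c0.round(4),len(w),np.std(np.hypot(*(w[:,:2]-c0).T)-r).round(4)
print('tcp',tp.round(4),'collar',fit(.117,.145,.045,np.array([.5655,-.148])))
print('flange',fit(z0+.0325,z0+.0375,.031,tp[:2]),'plug',fit(z0+.014,z0+.030,.0235,tp[:2]))
# rim pixels: rim top plane
hsv=cv2.cvtColor(d['color'],cv2.COLOR_RGB2HSV); m=cv2.inRange(hsv,(16,110,80),(35,255,255)); m[:,200:]=0
n,l,st,c=cv2.connectedComponentsWithStats(m)
for i in range(1,n):
    if st[i,4]>3: print(c[i].round(1),st[i,4],np.median(P[l==i],0).round(4),'z.15',ray(d,*c[i],.15).round(4))
p=P[(abs(P[...,2]-.15)<.006)&(np.hypot(P[...,0]-.5655,P[...,1]+.148)<.06)]; print('rim z',np.median(p[:,2]))
E
python3 fit.py
```

```text
tcp [ 0.5669 -0.1471  0.2393] collar (array([ 0.5687, -0.1509]), 499, np.float64(0.0011))
flange (array([ 0.5701, -0.1512]), 143, np.float64(0.0027)) plug (array([ 0.5693, -0.1482]), 127, np.float64(0.0012))
[ 96.9 130.3] 19 [ 0.6167 -0.1437  0.2544] z.15 [ 0.485  -0.2427  0.15  ]
[128.1 146.1] 15 [ 0.5279 -0.1528  0.1498] z.15 [ 0.5284 -0.1525  0.15  ]
[107.8 147.4] 5 [ 0.6015 -0.1474  0.2041] z.15 [ 0.5386 -0.1928  0.15  ]
[113.3 171.6] 23 [ 0.6092 -0.1497  0.1498] z.15 [ 0.6087 -0.1491  0.15  ]
[115.2 190.9] 31 [ 0.6245 -0.1495  0.1124] z.15 [ 0.6591 -0.1228  0.15  ]
rim z 0.1488798040465804
```

```bash
python3 go.py .5657 -.1492 .195 181.6
```

```text
now [ 0.5669 -0.1471  0.2393] yaw -178.54 q6 -1.977 t 6.7667
shift [ 0.0012 -0.0021  0.0443] turn [ 0.0001 -0.     -0.0025]
```

```bash
python3 -m creep '0 0.001 -0.002 0.005 0 0 -0.003;0 0.001 -0.002 0.015 0 0 -0.003;0 0.001 -0.002 0.025 0 0 -0.003;0 0.001 -0.002 0.035 0 0 -0.003;0 0.001 -0.002 0.042 0 0 -0.003;0 0.001 -0.002 0.044 0 0 -0.003;0 0.001 -0.002 0.044 0 0 -0.003;0 0.001 -0.002 0.044 0 0 -0.003;0 0.001 -0.002 0.044 0 0 -0.003'; python3 go.py .5657 -.1492 .186 181.6;python3 fit.py; python3 - <<'E'
from h import *
a=cam('scene'); save(a,'s4.png',(70,110,170,185),7)
E
```

```text
time_s: 7.52
tool_pos: [0.5664, -0.1502, 0.1961]
tcp_rot: [0.001, -0.014, 1.0, -0.0]
contact_force: [0.6, -0.3, -3.9]
finger_gap: 0.0106
grip_force: 47.0
now [ 0.5664 -0.1502  0.1961] yaw -178.44 q6 -1.984 t 7.5167
shift [0.0007 0.001  0.0101] turn [-0.0005  0.0012 -0.0007]
tcp [ 0.5664 -0.1502  0.1962] collar (array([ 0.5688, -0.1507]), 505, np.float64(0.001))
flange (array([ 0.5695, -0.1539]), 143, np.float64(0.0027)) plug (array([ 0.5688, -0.1514]), 105, np.float64(0.0013))
[102.2 149.2] 20 [ 0.6172 -0.1474  0.2119] z.15 [ 0.5461 -0.2017  0.15  ]
[113.  164.5] 6 [ 0.6001 -0.1496  0.1614] z.15 [ 0.5887 -0.1588  0.15  ]
[113.4 171.7] 22 [ 0.6081 -0.1504  0.1495] z.15 [ 0.6089 -0.1488  0.15  ]
[114.9 191.1] 28 [ 0.6254 -0.1496  0.1124] z.15 [ 0.6598 -0.123   0.15  ]
rim z 0.14875277439497986
```

View pics/s4.png

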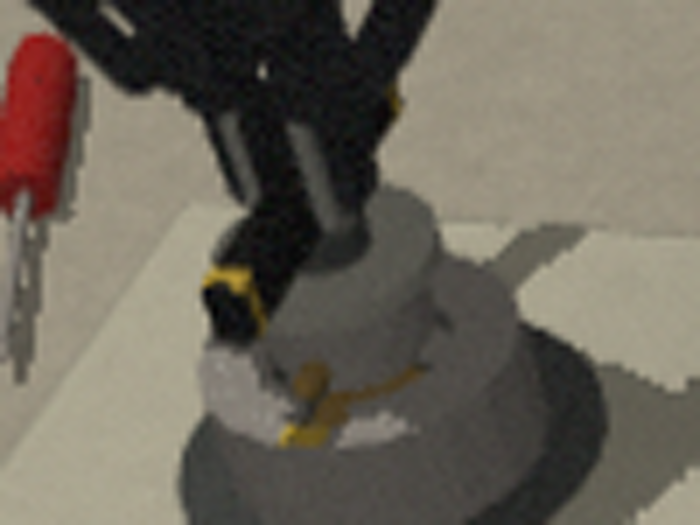

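The pin at (310,382) is heading into the gap at (325,410), and the plug is within 1 mm of the collar axis. I'll descend gently.

```bash
python3 -m creep '0 0 0.0005 0.001 0 0 0;0 0 0.0005 0.002 0 0 0;0 0 0.0005 0.003 0 0 0;0 0 0.0005 0.004 0 0 0;0 0 0.0005 0.005 0 0 0;0 0 0.0005 0.006 0 0 0;0 0 0.0005 0.007 0 0 0;0 0 0.0005 0.008 0 0 0;0 0 0.0005 0.008 0 0 0;0 0 0.0005 0.008 0 0 0'; python3 - <<'E'
from h import *
s=ctrl.sense();print(s['contact_force'].round(2),s['torque'].round(3),s['tool_pos'].round(4))
E
```

```text
time_s: 8.45
tool_pos: [0.5659, -0.1495, 0.1872]
tcp_rot: [-0.0, -0.014, 1.0, 0.0]
contact_force: [-1.0, -0.1, -4.6]
finger_gap: 0.0107
grip_force: 47.1
[-0.96 -0.06 -4.6 ] [-0.013  0.023 -0.001] [ 0.5659 -0.1495  0.1872]
```

The pins are in the gaps with no contact force.

```bash
python3 -m creep '0 0 0 0.001 0 0 0;0 0 0 0.002 0 0 0;0 0 0 0.003 0 0 0;0 0 0 0.004 0 0 0;0 0 0 0.005 0 0 0;0 0 0 0.006 0 0 0;0 0 0 0.007 0 0 0;0 0 0 0.008 0 0 0;0 0 0 0.009 0 0 0;0 0 0 0.01 0 0 0;0 0 0 0.0105 0 0 0;0 0 0 0.011 0 0 0;0 0 0 0.011 0 0 0;0 0 0 0.011 0 0 0'; python3 - <<'E'
from h import *
s=ctrl.sense();print(s['contact_force'].round(2),s['torque'].round(3),s['tool_pos'].round(4))
E
```

```text
time_s: 9.62
tool_pos: [0.5659, -0.1495, 0.1763]
tcp_rot: [-0.0, -0.014, 1.0, -0.0]
contact_force: [-0.3, 0.1, -4.9]
finger_gap: 0.011
grip_force: 47.1
[-0.3   0.14 -4.89] [-0.025  0.061 -0.008] [ 0.5659 -0.1495  0.1763]
```

```bash
cat > ok.py <<'E'
from h import *
import sys
s=ctrl.sense(); f=s['contact_force']; print(f.round(1),s['torque'].round(3),s['tool_pos'][2].round(5)); sys.exit(f[2]>-3 or np.hypot(*f[:2])>6)
E
g(){ python3 ok.py; }
M() { tail -0; }
python3 -m creep '0 0 0 0.0005 0 0 0;0 0 0 0.001 0 0 0;0 0 0 0.001 0 0 0;0 0 0 0.001 0 0 0' >/dev/null; g &&
python3 -m creep '0 0 0 0.0003 0 0 0;0 0 0 0.0003 0 0 0;0 0 0 0.0003 0 0 0' >/dev/null && g &&
python3 -m creep '0 0 0 0.0003 0 0 0;0 0 0 0.0003 0 0 0;0 0 0 0.0003 0 0 0' >/dev/null && g &&
python3 -m creep '0 0 0 0.0003 0 0 0;0 0 0 0.0003 0 0 0;0 0 0 0.0003 0 0 0' >/dev/null && g &&
python3 -m creep '0 0 0 0.0003 0 0 0;0 0 0 0.0003 0 0 0;0 0 0 0.0003 0 0 0' >/dev/null && g &&
python3 -m creep '0 0 0 0.0003 0 0 0;0 0 0 0.0003 0 0 0;0 0 0 0.0003 0 0 0' >/dev/null && g &&
python3 -m creep '0 0 0 0.0003 0 0 0;0 0 0 0.0003 0 0 0;0 0 0 0.0003 0 0 0' >/dev/null && g &&
python3 -m creep '0 0 0 0.0003 0 0 0;0 0 0 0.0003 0 0 0;0 0 0 0.0003 0 0 0' >/dev/null && g
```

```text
[ 0.4  0.3 -4. ] [-0.022  0.015  0.015] 0.17525False
```

```bash
sed -i 's/sys.exit(\(.*\))$/sys.exit(int(\1))/' ok.py
g(){ python3 ok.py; }
python3 -m creep '0 0 0 0.0003 0 0 0;0 0 0 0.0003 0 0 0;0 0 0 0.0003 0 0 0' >/dev/null && g &&
python3 -m creep '0 0 0 0.0003 0 0 0;0 0 0 0.0003 0 0 0;0 0 0 0.0003 0 0 0' >/dev/null && g &&
python3 -m creep '0 0 0 0.0003 0 0 0;0 0 0 0.0003 0 0 0;0 0 0 0.0003 0 0 0' >/dev/null && g &&
python3 -m creep '0 0 0 0.0003 0 0 0;0 0 0 0.0003 0 0 0;0 0 0 0.0003 0 0 0' >/dev/null && g &&
python3 -m creep '0 0 0 0.0003 0 0 0;0 0 0 0.0003 0 0 0;0 0 0 0.0003 0 0 0' >/dev/null && g &&
python3 -m creep '0 0 0 0.0003 0 0 0;0 0 0 0.0003 0 0 0;0 0 0 0.0003 0 0 0' >/dev/null && g &&
python3 -m creep '0 0 0 0.0003 0 0 0;0 0 0 0.0003 0 0 0;0 0 0 0.0003 0 0 0' >/dev/null && g &&
python3 -m creep '0 0 0 0.0003 0 0 0;0 0 0 0.0003 0 0 0;0 0 0 0.0003 0 0 0' >/dev/null && g
```

```text
[ 0.7  0.7 -4.6] [ 0.014 -0.016  0.027] 0.17498
[ 0.3 -0.3 -4.8] [ 0.011  0.027 -0.022] 0.17466
[ 0.   1.1 -4.4] [ 0.033  0.012 -0.035] 0.17436
[-0.5  0.3 -3.8] [-0.005 -0.038  0.012] 0.17405
[ 0.8 -0.6 -5.3] [ 0.02   0.041 -0.023] 0.17378
[ 0.5  0.3 -4.9] [-0.039  0.039  0.012] 0.17348
[-0.9 -1.1 -5.1] [-0.025  0.006  0.036] 0.17319
[ 0.2  0.1 -4.2] [-0.011 -0.01  -0.001] 0.17286
```

```bash

g(){ python3 ok.py; }
python3 -m creep '0 0 0 0.0003 0 0 0;0 0 0 0.0003 0 0 0;0 0 0 0.0003 0 0 0' >/dev/null && g &&
python3 -m creep '0 0 0 0.0003 0 0 0;0 0 0 0.0003 0 0 0;0 0 0 0.0003 0 0 0' >/dev/null && g &&
python3 -m creep '0 0 0 0.0003 0 0 0;0 0 0 0.0003 0 0 0;0 0 0 0.0003 0 0 0' >/dev/null && g &&
python3 -m creep '0 0 0 0.0003 0 0 0;0 0 0 0.0003 0 0 0;0 0 0 0.0003 0 0 0' >/dev/null && g &&
python3 -m creep '0 0 0 0.0003 0 0 0;0 0 0 0.0003 0 0 0;0 0 0 0.0003 0 0 0' >/dev/null && g &&
python3 -m creep '0 0 0 0.0003 0 0 0;0 0 0 0.0003 0 0 0;0 0 0 0.0003 0 0 0' >/dev/null && g &&
python3 -m creep '0 0 0 0.0003 0 0 0;0 0 0 0.0003 0 0 0;0 0 0 0.0003 0 0 0' >/dev/null && g &&
python3 -m creep '0 0 0 0.0003 0 0 0;0 0 0 0.0003 0 0 0;0 0 0 0.0003 0 0 0' >/dev/null && g &&
python3 -m creep '0 0 0 0.0003 0 0 0;0 0 0 0.0003 0 0 0;0 0 0 0.0003 0 0 0' >/dev/null && g &&
python3 -m creep '0 0 0 0.0003 0 0 0;0 0 0 0.0003 0 0 0;0 0 0 0.0003 0 0 0' >/dev/null && g
```

```text
[ 0.9 -0.8 -4.2] [0.028 0.002 0.008] 0.17262
[ 0.  -0.2 -3.6] [ 0.034  0.16  -0.002] 0.17252
[-0.4  0.8 -2.1] [0.099 0.326 0.028] 0.17246
```

```bash
cat > av.py <<'E'
from h import *
f=[];t=[];p=[]
for i in range(8):
    cams.read_camera('top'); s=ctrl.sense(); f.append(s['contact_force']);t.append(s['torque']);p.append(s['tool_pos'])
q=s['tcp_rot']; M=R.from_quat([q[1],q[2],q[3],q[0]]).as_matrix()
print('F',np.mean(f,0).round(2),'T',np.mean(t,0).round(3),'p',np.mean(p,0).round(5),'yaw',np.degrees(np.arctan2(M[1,0],M[0,0])).round(2),'tilt',M[:2,2].round(4),'grip',s['finger_gap'].round(4),s['grip_force'].round(1),'q6',s['q'][5].round(3),'t',s['time_s'])
E
python3 av.py
```

```text
Traceback (most recent call last):
  File "av.py", line 6, in <module>
    print('F',np.mean(f,0).round(2),'T',np.mean(t,0).round(3),'p',np.mean(p,0).round(5),'yaw',np.degrees(np.arctan2(M[1,0],M[0,0])).round(2),'tilt',M[:2,2].round(4),'grip',s['finger_gap'].round(4),s['grip_force'].round(1),'q6',s['q'][5].round(3),'t',s['time_s'])
                                                                                                                                                                            ^^^^^^^^^^^^^^^^^^^^^
AttributeError: 'float' object has no attribute 'round'
```

```bash
sed -i "s/s\['finger_gap'\].round(4),s\['grip_force'\].round(1)/s['finger_gap'],s['grip_force']/" av.py; python3 av.py
python3 - <<'E'
from h import *
a=cam('scene'); save(a,'s5.png',(70,110,170,185),7)
E
```

```text
F [-2.17  0.21  1.63] T [ 0.095  0.446 -0.001] p [ 0.56604 -0.14956  0.17238] yaw -178.44 tilt [ 0.0003 -0.0002] grip 0.010946194863157623 48.045145869255066 q6 -1.983 t 13.5
```

View pics/s5.png

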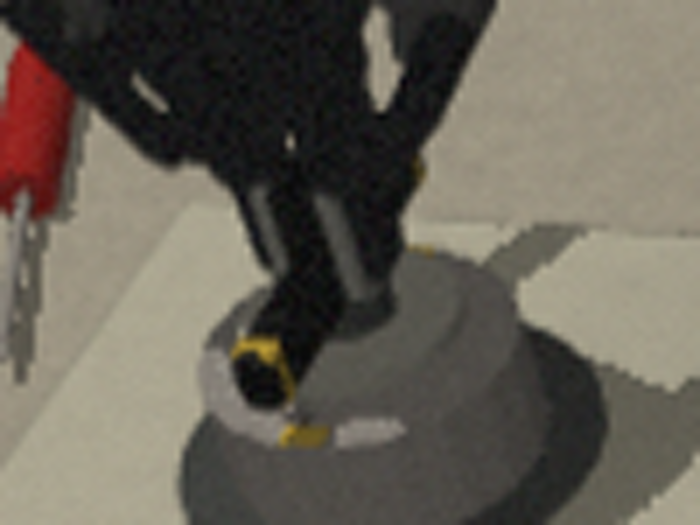

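The pins are through the gaps: the flange stands just above the rim and the bar end at (265,370) lines up with the gap mark at (305,436). About 6 N now rests on the seat. I'll let go to shed the strain, then regrip.

```bash
python3 -m creep '0.04 0 0 0 0 0 0;0.04 0 0 0 0 0 0;0.04 0 0 0 0 0 0;0.04 0 0 0 0 0 0;0.04 0 0 0 0 0 0' 45 >/dev/null; python3 av.py; python3 -m creep '0 0 0 0 0 0 0;0 0 0 0 0 0 0;0 0 0 0 0 0 0;0 0 0 0 0 0 0;0 0 0 0 0 0 0;0 0 0 0 0 0 0;0 0 0 0 0 0 0' 45 >/dev/null;  python3 av.py
```

```text
F [-0.03  0.    0.01] T [-0.006 -0.009 -0.004] p [ 0.56595 -0.14947  0.17198] yaw -178.44 tilt [0. 0.] grip 0.03949459694203453 0.0 q6 -1.983 t 14.3667
F [-0.38 -1.47  1.36] T [-0.299  0.128  0.037] p [ 0.56596 -0.14967  0.17218] yaw -178.44 tilt [ 0.0001 -0.0004] grip 0.010924326413715862 46.80876553058624 q6 -1.983 t 15.35
```

```bash
python3 -m creep '0 0 0 0 0 0 0.03;0 0 0 0 0 0 0.06;0 0 0 0 0 0 0.09;0 0 0 0 0 0 0.12;0 0 0 0 0 0 0.15;0 0 0 0 0 0 0.18;0 0 0 0 0 0 0.21;0 0 0 0 0 0 0.24;0 0 0 0 0 0 0.27;0 0 0 0 0 0 0.3;0 0 0 0 0 0 0.3;0 0 0 0 0 0 0.3' >/dev/null; python3 av.py; python3 -m creep '0 0 0 0 0 0 0.03;0 0 0 0 0 0 0.06;0 0 0 0 0 0 0.09;0 0 0 0 0 0 0.09' >/dev/null; python3 av.py
```

```text
F [0.3  2.31 2.82] T [ 0.434 -0.106 -0.057] p [ 0.56613 -0.14901  0.17214] yaw 164.38 tilt [0.0005 0.0009] grip 0.010492548085409404 46.94873929023743 q6 -1.683 t 16.75
F [0.36 1.61 2.93] T [ 0.302 -0.106 -0.044] p [ 0.566   -0.14957  0.17215] yaw 159.22 tilt [ 0.0002 -0.0002] grip 0.01107152003754378 46.96197509765625 q6 -1.594 t 17.4833
```

```bash
sed 's/range(8)/range(4)/' av.py > tq.py; cat >> tq.py <<'E'
import sys; sys.exit(int(abs(np.mean(t,0)[2])>.09))
E
python3 -m creep '0 0 0 0 0 0 0.03;0 0 0 0 0 0 0.06;0 0 0 0 0 0 0.06' >/dev/null && python3 tq.py &&
python3 -m creep '0 0 0 0 0 0 0.03;0 0 0 0 0 0 0.06;0 0 0 0 0 0 0.06' >/dev/null && python3 tq.py &&
python3 -m creep '0 0 0 0 0 0 0.03;0 0 0 0 0 0 0.06;0 0 0 0 0 0 0.06' >/dev/null && python3 tq.py &&
python3 -m creep '0 0 0 0 0 0 0.03;0 0 0 0 0 0 0.06;0 0 0 0 0 0 0.06' >/dev/null && python3 tq.py &&
python3 -m creep '0 0 0 0 0 0 0.03;0 0 0 0 0 0 0.06;0 0 0 0 0 0 0.06' >/dev/null && python3 tq.py
```

```text
F [0.39 1.14 2.71] T [ 0.124 -0.071 -0.056] p [ 0.56596 -0.14967  0.17214] yaw 155.8 tilt [ 0.0001 -0.0004] grip 0.011073739450493341 47.042577266693115 q6 -1.534 t 17.9333
F [ 0.21 -0.43  3.8 ] T [ 0.049 -0.029 -0.048] p [ 0.56595 -0.14966  0.17214] yaw 152.37 tilt [ 0.0002 -0.0005] grip 0.010942389343397876 47.08571791648865 q6 -1.474 t 18.3833
F [0.09 0.01 4.3 ] T [ 0.026  0.02  -0.061] p [ 0.56593 -0.14959  0.17213] yaw 148.93 tilt [ 0.0001 -0.0003] grip 0.011200862635013516 47.12262153625488 q6 -1.414 t 18.8333
F [-0.15 -0.45  4.51] T [ 0.011  0.011 -0.066] p [ 0.56595 -0.14953  0.17212] yaw 145.5 tilt [ 0.0001 -0.0001] grip 0.010960913361563906 47.168267369270325 q6 -1.354 t 19.2833
F [-0.18  0.28  4.94] T [ 0.075 -0.012 -0.049] p [ 0.56598 -0.14948  0.1721 ] yaw 142.06 tilt [0.0002 0.    ] grip 0.01106358058886009 47.20268368721008 q6 -1.294 t 19.7333
```

```bash

python3 -m creep '0 0 0 0 0 0 0.03;0 0 0 0 0 0 0.06;0 0 0 0 0 0 0.06' >/dev/null && python3 tq.py &&
python3 -m creep '0 0 0 0 0 0 0.03;0 0 0 0 0 0 0.06;0 0 0 0 0 0 0.06' >/dev/null && python3 tq.py &&
python3 -m creep '0 0 0 0 0 0 0.03;0 0 0 0 0 0 0.06;0 0 0 0 0 0 0.06' >/dev/null && python3 tq.py &&
python3 -m creep '0 0 0 0 0 0 0.03;0 0 0 0 0 0 0.06;0 0 0 0 0 0 0.06' >/dev/null && python3 tq.py &&
python3 -m creep '0 0 0 0 0 0 0.03;0 0 0 0 0 0 0.06;0 0 0 0 0 0 0.06' >/dev/null && python3 tq.py
```

```text
F [0.07 0.32 5.16] T [ 0.071 -0.048 -0.033] p [ 0.566   -0.14946  0.1721 ] yaw 138.62 tilt [0.0002 0.    ] grip 0.011187272766019525 47.22709357738495 q6 -1.234 t 20.1833
F [0.68 0.65 4.78] T [ 0.113 -0.172 -0.023] p [ 0.56606 -0.14942  0.17207] yaw 135.19 tilt [0.0004 0.0001] grip 0.010661032518000766 47.19675600528717 q6 -1.174 t 20.6333
F [1.52 1.1  3.78] T [ 0.216 -0.349  0.167] p [ 0.56608 -0.14934  0.17194] yaw 131.76 tilt [0.0004 0.0002] grip 0.010708951244924008 47.07648754119873 q6 -1.114 t 21.0833
```

Torque rises from about 46°, and the sign shows resistance as positive. I'll let go, regrip and tighten in small steps.

```bash
python3 -m creep '0.04 0 0 0 0 0 0;0.04 0 0 0 0 0 0;0.04 0 0 0 0 0 0;0.04 0 0 0 0 0 0;0.04 0 0 0 0 0 0' 45 >/dev/null; python3 av.py; python3 -m creep '0 0 0 0 0 0 0;0 0 0 0 0 0 0;0 0 0 0 0 0 0;0 0 0 0 0 0 0;0 0 0 0 0 0 0;0 0 0 0 0 0 0;0 0 0 0 0 0 0' 45 >/dev/null;  python3 av.py
```

```text
F [-0.16  0.03 -0.22] T [ 0.004 -0.016  0.003] p [ 0.56578 -0.14945  0.17181] yaw 131.71 tilt [ 0.0001 -0.0001] grip 0.03997618865399711 0.0 q6 -1.113 t 21.9
F [0.22 0.97 0.97] T [ 0.186 -0.072 -0.006] p [ 0.56605 -0.14941  0.17219] yaw 131.71 tilt [0.0004 0.0001] grip 0.010745667229778157 47.03618288040161 q6 -1.113 t 22.8833
```

```bash
sed -i 's/abs(np.mean(t,0)\[2\])>.09/np.mean(t,0)[2]>.12/' tq.py
python3 -m creep '0 0 0 0 0 0 0.01;0 0 0 0 0 0 0.01;0 0 0 0 0 0 0.01' >/dev/null && python3 tq.py &&
python3 -m creep '0 0 0 0 0 0 0.01;0 0 0 0 0 0 0.01;0 0 0 0 0 0 0.01' >/dev/null && python3 tq.py &&
python3 -m creep '0 0 0 0 0 0 0.01;0 0 0 0 0 0 0.01;0 0 0 0 0 0 0.01' >/dev/null && python3 tq.py &&
python3 -m creep '0 0 0 0 0 0 0.01;0 0 0 0 0 0 0.01;0 0 0 0 0 0 0.01' >/dev/null && python3 tq.py &&
python3 -m creep '0 0 0 0 0 0 0.01;0 0 0 0 0 0 0.01;0 0 0 0 0 0 0.01' >/dev/null && python3 tq.py &&
python3 -m creep '0 0 0 0 0 0 0.01;0 0 0 0 0 0 0.01;0 0 0 0 0 0 0.01' >/dev/null && python3 tq.py
```

```text
F [0.5  1.85 2.31] T [ 0.291 -0.125  0.161] p [ 0.56604 -0.14944  0.17217] yaw 131.15 tilt [0.0003 0.    ] grip 0.010555979128881178 47.11306571960449 q6 -1.103 t 23.3333
```

```bash
python3 av.py; python3 -m creep '0 0 0 0 0 0 0.005;0 0 0 0 0 0 0.005;0 0 0 0 0 0 0.005' >/dev/null ; python3 av.py
```

```text
F [0.54 1.76 2.4 ] T [ 0.313 -0.135  0.211] p [ 0.56603 -0.14944  0.17217] yaw 131.14 tilt [ 0.0004 -0.    ] grip 0.010999633629018433 47.23026394844055 q6 -1.103 t 23.7333
F [1.11 2.22 3.69] T [ 0.38  -0.193  0.291] p [ 0.56602 -0.14946  0.17215] yaw 130.85 tilt [0.0002 0.    ] grip 0.010918235995610601 47.387232184410095 q6 -1.098 t 24.3833
```

Torque is now at or past the top of the stated band after only 0.9° more, so I'll stop tightening, let go and back off upwards.

```bash
python3 -m creep '0.05 0 0 0 0 0 0;0.05 0 0 0 0 0 0;0.05 0 0 0 0 0 0;0.05 0 0 0 0 0 0;0.05 0 0 0 0 0 0;0.05 0 0 0 0 0 0;0.05 0 0 -0.02 0 0 0;0.05 0 0 -0.05 0 0 0;0.05 0 0 -0.08 0 0 0;0.05 0 0 -0.12 0 0 0;0.05 0 0 -0.12 0 0 0;0.05 0 0 -0.12 0 0 0'; python3 - <<'E'
from h import *
d=cam('scene'); save(d,'s6.png',(70,90,190,200),5)
P=cloud(d); p=P[(P[...,2]>.18)&(P[...,2]<.198)&(np.hypot(P[...,0]-.567,P[...,1]+.149)<.065)][:,:2]
ev=np.linalg.svd(p-p.mean(0),full_matrices=False)[2][0]; print('bar yaw',np.degrees(np.arctan2(ev[1],ev[0])),len(p),p.mean(0))
E
```

```text
time_s: 25.38
tool_pos: [0.5674, -0.1501, 0.2962]
tcp_rot: [0.004, 0.416, 0.909, 0.0]
contact_force: [-0.7, -0.8, -0.5]
finger_gap: 0.0499
grip_force: 0.0
bar yaw -48.24220957245031 361 [ 0.57206606 -0.15003169]
```

View pics/s6.png

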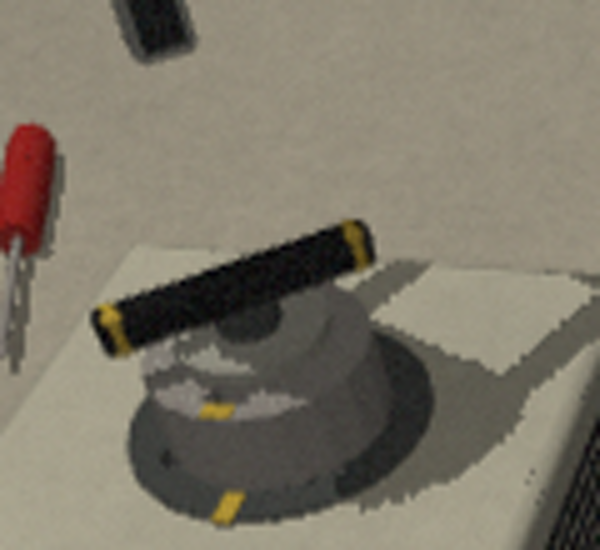

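The closure sits level in the mouth, with the bar running from (110,328) to (358,245). It is turned about 50° from the gaps and holds there, and the gripper is clear. I'll hand the job in.

```bash
python3 -c "
from plant import ctrl
print(ctrl.finish_job())"
```

```text
the job is handed in; nothing more can be done
None
```

The closure is in the mouth, turned about 50° clockwise past the gaps and let go. It stayed tight with the gripper clear, and I didn't touch the mounts or bottle. My last torque reading was 0.29 Nm, above the 0.26 Nm "too much" mark, so it may be over-tightened; I couldn't measure the clamp force, and handing in gave no verdict.

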